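# Lay out the plate-pouring station

### The arm

A 7-joint arm with a two-finger parallel gripper is mounted at the origin on the work surface. World frame = base frame: x ahead of the robot, y to its left, z up, the work surface at z = 0. Lengths are in m, angles in rad, forces in N, time in s.
With the tool pointing down it reaches from about 0.425 to 0.825 m from the base axis. Payload 3.6 kg.
Tool frame: the origin (TCP) lies where the fingers leave the gripper's body, on its centre line; the fingertips stand 73 mm ahead of it and the grasp point (between the pads) lies 54 mm ahead of it; z points along the fingers, y is the line along which they close (so a half turn about z gives the same grasp; the last joint's range is limited). The gripper opens to 85 mm and grips with 20 to 120 N. Pads are 22 mm wide; open, the fingers measure 114 mm over their backs; the gripper's body (76 mm by 85 mm) begins 54 mm behind the grasp point. The pads swing forward as they close: fully open they stand 13 mm farther back than shut.
Start: joints at [-1.286, 0.615, -0.013, 1.423, 0.008, 1.103, -0.04], TCP at [0.199, 0.619, 0.304] pointing down, gripper open.
Joint ranges: [-3.12, 3.12], [-0.3, 2.06], [-1.34, 1.32], [0.26, 2.42], [-1.36, 4.5], [0.01, 1.98], [-2.84, 2.84]. Speed limits (rad/s): [2.79, 2.79, 3.14, 3.14, 3.14, 3.14, 3.14].

### API

Orientations are given as a unit quaternion [x, y, z, w].
In Python, from station import arm, snapshot, camera_info, ticket gives the robot as it stands. Calls block until the motion is done:
- arm.movep(position, orientation): joint-space move of the TCP to a pose.
- arm.line_to(position, velocity=0.15, ori=None): straight line of the TCP; ori=None keeps the orientation; velocity is the mean speed in m/s.
- arm.move_j(angles): joint-space move.
- arm.move_gripper(opening, effort=None): opening from 0.0 (shut) to 1.0 (fully open); effort is the grip in N (None keeps the last); returns when the fingers have stopped.
- arm.pause(seconds).
- arm.ik(position, orientation): joint angles nearest the present ones, or None.
- snapshot(name): name is "side" or "top" or "wrist"; returns the picture (480x640x3 uint8, blue, green, red); there is no depth.
- camera_info(name): a dict with "fx", "fy", "cx", "cy" (pixels), "R" (3x3) and "t" (3): a world point X has camera coordinates R X + t; the wrist camera has in their place "T_tool_cam" (4x4, takes a point from camera to tool coordinates, whose origin is the TCP and whose axes are the flange's). Camera axes: x right, y down, z forward; pixel columns grow to the right and rows downward; lengths in m; the calibration is good to about 2 mm. A picture is of the moment at which its call begins: read the wrist's pose just before it. camera_info takes no time and is no camera call.
A pose or a line that the arm cannot do raises arm.MotionError and nothing moves.
- ticket.finish_job(): hands the job in; it is judged then, once.
Readings, each from a call of its own:
- arm.read_time(): time.
- arm.read_joint_positions(): joint angles.
- arm.read_dq(): joint speeds.
- arm.read_effort(): joint torques, N m.
- arm.read_tool_pos(): TCP position.
- arm.read_eef_rot(): TCP orientation.
- arm.read_ft_force(): force on the tool from outside, world axes, zero at the start.
- arm.read_wrist_torque(): the same for the moment, N m.
- arm.read_opening(): opening from 0.0 (shut) to 1.0 (fully open).
- arm.read_finger_force(): force on a finger pad.
Only numpy, scipy, OpenCV 4.12 (cv2) and the standard library are available. Lean on these libraries where they do the work, as an engineer would, in place of code of your own. Each camera call takes 0.05 s, during which the arm holds its last target. There are 200 camera calls.

### The job

Get the bench ready for pouring: lay the three petri dishes in a neat row in the white tray, one centred on each printed circle and the right way up, and lift the steel kettle off its tripod stand and set it down gently in the middle of the round cork mat, with its spout pointing at the middle of the tray. One dish is sitting on the mat and must be cleared off it before the kettle can go there. Keep the kettle upright all the way, and do not shift the loop steriliser, the wash bottle or the tip box.

Things in the scene. Friction and masses are not known exactly. Their poses are not given: they have to be found in the camera images.
- kettle: stainless kettle, 100 mm body diameter, 104 mm to the shoulder plus a small knob to 115 mm, about 0.6 kg; starts on the stand. Origin at the centre of its underside, z up; the spout points along its +x (tip at x = 84 mm, z = 96 mm, 8 mm tube radius). A fixed bow handle rises over it, lying along its x axis.
- kettle_grip (a point): centre of the kettle's black top handle bar, 165 mm above the kettle's underside; the bar is 78 mm long (kettle x), 14 mm wide (kettle y), 18 mm high, with 50 mm free beneath it. Pinch it from above across its width. The kettle's centre of mass is beneath it.
- stand: dark steel tripod, fixed; round top plate of 132 mm diameter at 80 mm height, with three upright pins 10 mm high standing just outside the kettle's foot (so lift it at least 15 mm straight up). Feet within a 75 mm radius. Origin on the bench under its centre.
- mat: round cork mat, fixed, 150 mm diameter, 6 mm thick; origin at the centre of its underside (on the bench).
- tray: white tray, fixed, 150 mm (its x) by 250 mm (its y), lip 11 mm high and 4 mm thick, floor 4 mm above the bench (printed face 5 mm); origin on the bench under its centre. Row of three blue-ringed circles along its y.
- circle0 (a point): centre of a printed circle (72 mm over its blue ring) on the tray's floor, at y = -80 mm in the tray
- circle1 (a point): centre of the middle printed circle, at the tray's centre
- circle2 (a point): centre of a printed circle, at y = +80 mm in the tray
- dish_a: lidded clear petri dish with an amber layer inside, 62 mm diameter, 18 mm high, 40 g; origin at the centre of its underside, z up. The three dishes are alike and any dish may take any circle. Starts on the bench beyond the tray, between the steriliser and the wash bottle.
- dish_b: lidded clear petri dish with an amber layer inside, 62 mm diameter, 18 mm high, 40 g; origin at the centre of its underside, z up. The three dishes are alike and any dish may take any circle. Starts on the bench near the robot, to one side of the tray.
- dish_c: lidded clear petri dish with an amber layer inside, 62 mm diameter, 18 mm high, 40 g; origin at the centre of its underside, z up. The three dishes are alike and any dish may take any circle. Starts on the cork mat.
- steriliser: bystander: loop steriliser, white round foot of 100 mm diameter carrying a tilted perforated metal tube (48 mm diameter, 120 mm long along its x), 185 mm high overall, within 70 mm of its vertical axis; origin under its foot's centre.
- wash_bottle: bystander: white wash bottle with green band and red cap, 64 mm diameter, 182 mm high with a thin red nozzle reaching 55 mm to its -x; origin at the centre of its underside.
- tip_box: bystander: blue box of pipette tips with clear lid, 82 x 92 mm, 67 mm high; origin at the centre of its underside.
Not all that is in view belongs to the job. What is shaped like the dish_c but purple or yellow is not meant.

How it is judged:
By the outcome, as a careful person would: the job done as asked, in the order asked, and still so for the second after the job is handed in, with the robot touching nothing.
It also fails if it takes over 72 s, if anything falls off the work surface, if the arm or the gripper's body presses on something with over 40 N, if the wrist force passes 120 N, or if a joint passes its speed limit or range.

## Working session

There is one attempt and no reset: what is moved stays moved. The work goes in short steps, each a Python script; the robot and the scene stay as the last script left them, time stands still between calls to the robot, and variables do not carry over. Pictures are saved under pics/ and viewed, at most 12 in all, crops included, and the job is handed in when it is done.

```bash
mkdir -p pics; ls; python3 - <<'E'
from station import arm,snapshot,camera_info
import cv2,numpy as np
np.set_printoptions(precision=4,suppress=True)
for n in("side","top","wrist"):
    cv2.imwrite(f"pics/{n}0.png",snapshot(n)); print(n,camera_info(n))
print(arm.read_tool_pos(),arm.read_eef_rot(),arm.read_time())
E
```

```text
pics
side {'fx': 594.81631434907, 'fy': 594.81631434907, 'cx': 317.36645693291285, 'cy': 231.71174035144622, 'R': array([[ 0.9848, -0.1738, -0.0052],
       [-0.1207, -0.6619, -0.7398],
       [ 0.1251,  0.7291, -0.6729]]), 't': array([-0.5228,  0.1721,  1.5942])}
top {'fx': 607.9715592400854, 'fy': 607.9715592400854, 'cx': 316.6218081218322, 'cy': 238.4480103674614, 'R': array([[ 0.0246, -0.9997,  0.0014],
       [-0.9943, -0.0247, -0.1034],
       [ 0.1034,  0.0011, -0.9946]]), 't': array([-0.0142,  0.5477,  1.4538])}
wrist {'fx': 335.1040752062964, 'fy': 335.1040752062964, 'cx': 324.2418000900977, 'cy': 239.9308532331622, 'T_tool_cam': array([[ 0.0002, -0.9524, -0.3048,  0.0783],
       [ 1.    ,  0.0002,  0.0001,  0.0002],
       [-0.    , -0.3048,  0.9524, -0.0697],
       [ 0.    ,  0.    ,  0.    ,  1.    ]])}
[0.1992 0.6182 0.303 ] [ 0.1552  0.9879 -0.001  -0.0002] 0.15
```

View pics/top0.png

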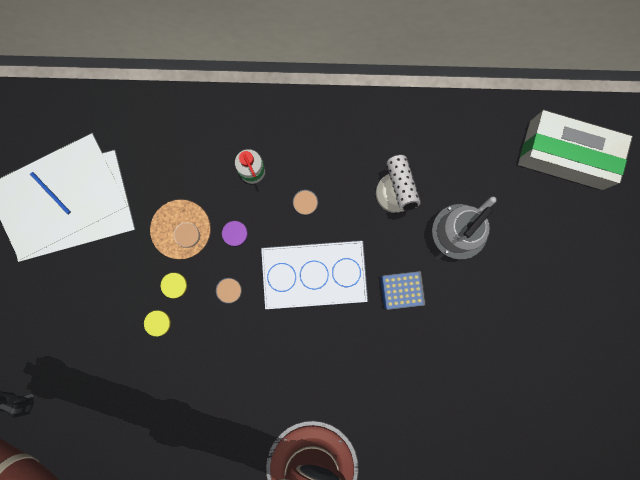

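View pics/side0.png

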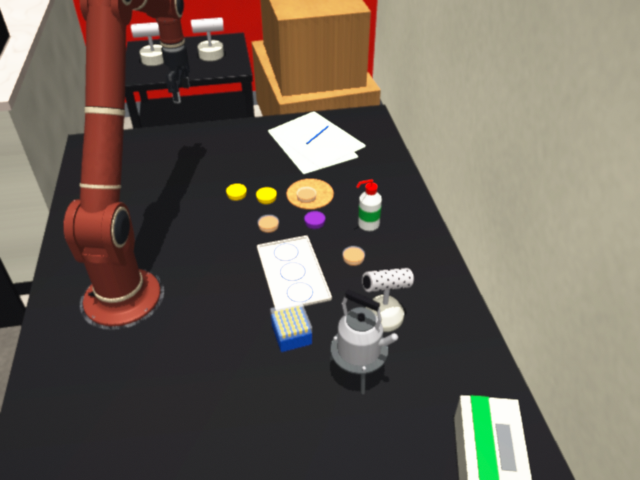

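The top view shows the mat at (180,229) with dish_c at (186,235). The other amber dishes are dish_b at (228,291) and dish_a at (305,202).

- **Lookalikes:** purple at (234,233), yellow at (173,285) and (157,323). I'm rejecting these by colour.
- **Tray:** centred at about (314,275).
- **Kettle:** at about (462,231). The spout tip is at about (494,198), and the dark bar lies along the same line.

Next I'll measure these and check one close crop.

```bash
cat > h.py <<'E'
from station import arm,snapshot,camera_info,ticket
import cv2,numpy as np
from scipy.spatial.transform import Rotation as Ro
np.set_printoptions(precision=4,suppress=True)
def q(yaw): return (Ro.from_euler('z',yaw)*Ro.from_euler('x',np.pi)).as_quat()
def cam(n,pose=None):
    c=camera_info(n)
    if n!="wrist": return c,c["R"].T,-c["R"].T@c["t"]
    p,o=pose; T=c["T_tool_cam"]; Rt=Ro.from_quat(o).as_matrix()
    return c,Rt@T[:3,:3],Rt@T[:3,3]+p
def ray(n,uv,pose=None):
    c,R,o=cam(n,pose); d=R@np.array([(uv[0]-c["cx"])/c["fx"],(uv[1]-c["cy"])/c["fy"],1]); return o,d
def onz(n,uv,z,pose=None):
    o,d=ray(n,uv,pose); return o+d*(z-o[2])/d[2]
def proj(n,X,pose=None):
    c,R,o=cam(n,pose); x=R.T@(np.asarray(X)-o); return np.array([c["fx"]*x[0]/x[2]+c["cx"],c["fy"]*x[1]/x[2]+c["cy"]])
def wsnap():
    pose=(np.array(arm.read_tool_pos()),np.array(arm.read_eef_rot())); return snapshot("wrist"),pose
def blobs(m,amin=150):
    cs,_=cv2.findContours(m.astype(np.uint8),cv2.RETR_EXTERNAL,cv2.CHAIN_APPROX_NONE)
    return [c for c in cs if cv2.contourArea(c)>amin]
E
python3 - <<'E'
from h import *
im=cv2.imread("pics/top0.png"); hsv=cv2.cvtColor(im,cv2.COLOR_BGR2HSV)
for p in [(305,202),(228,291),(186,235),(165,215),(475,225),(490,203)]: print(p,hsv[p[1],p[0]])
m=cv2.inRange(hsv,(5,60,120),(20,255,255))
for c in blobs(m):
    (u,v),r=cv2.minEnclosingCircle(c); print("amber",u,v,r,onz("top",(u,v),.016 if r<20 else .006), cv2.contourArea(c))
# tray: white region
w=((hsv[...,1]<40)&(hsv[...,2]>180)); w[:, :255]=0; w[:,375:]=0; w[:235]=0; w[315:]=0
c=max(blobs(w),key=cv2.contourArea); (ctr,sz,a)=cv2.minAreaRect(c); box=cv2.boxPoints((ctr,sz,a))
print("tray",ctr,sz,a,onz("top",ctr,.011)); B=np.array([onz("top",b,.011) for b in box]);print(B,np.linalg.norm(np.diff(B,axis=0),axis=1))
b=cv2.inRange(hsv,(95,80,80),(125,255,255)); b[:, :262]=0; b[:,365:]=0; b[:240]=0;b[310:]=0
for c in blobs(b,200):
    (e,ax,_)=cv2.fitEllipse(c); print("circle",e,ax,onz("top",e,.005))
A=cv2.resize(im[160:280,400:520],None,fx=3.2,fy=3.2,interpolation=cv2.INTER_CUBIC)
C=cv2.resize(im[180:320,140:280],(384,384),interpolation=cv2.INTER_CUBIC)
cv2.imwrite("pics/crop1.png",np.hstack([A,C]))
E
```

```text
(305, 202) [ 14  99 208]
(228, 291) [ 14  97 207]
(186, 235) [ 14 100 205]
(165, 215) [ 14 116 181]
(475, 225) [135  18  58]
(490, 203) [150   2 135]
amber 228.34713745117188 290.1496887207031 11.886624336242676 [0.4172 0.2112 0.016 ] 407.0
amber 179.68072509765625 228.98193359375 30.2847900390625 [0.5653 0.3392 0.006 ] 2741.0
amber 304.978271484375 202.02174377441406 11.691825866699219 [0.639  0.0304 0.016 ] 391.5
tray (313.5918884277344, 274.6387939453125) (60.875579833984375, 101.87638092041016) 85.84036254882812 [0.4603 0.0046 0.011 ]
[[ 0.5226  0.1367  0.011 ]
 [ 0.5471 -0.1131  0.011 ]
 [ 0.3985 -0.1264  0.011 ]
 [ 0.3745  0.1209  0.011 ]] [0.251  0.1492 0.2485]
```

View pics/crop1.png

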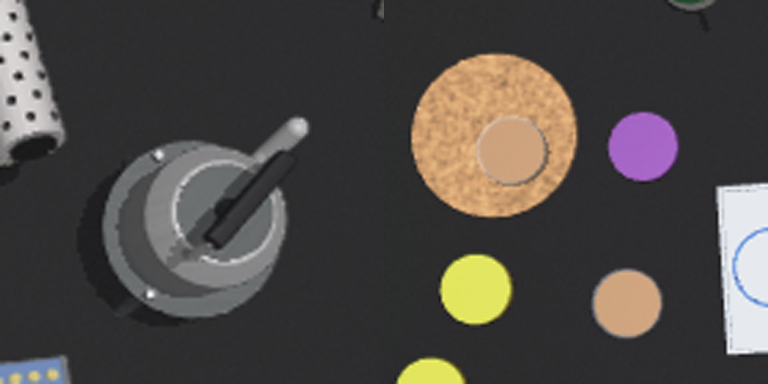

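The crop confirms amber dish_c on the cork mat, at (511,150) in the crop. The purple and yellow discs are distinct from it, the kettle bar lies in line with the spout, and the tray measures 251×149 mm as it should. I'll start with dish_c and refine its position with the wrist camera.

```bash
cat >> h.py <<'E'
def circ(im,pose,X,z):
    """dish circle near the expected point: Hough with known radius, centre cast on plane z"""
    g=cv2.medianBlur(cv2.cvtColor(im,cv2.COLOR_BGR2GRAY),5)
    e=proj("wrist",[X[0],X[1],z],pose); r=abs(np.linalg.norm(proj("wrist",[X[0]+.031*np.cos(1),X[1]+.031*np.sin(1),z],pose)-e))
    C=cv2.HoughCircles(g,cv2.HOUGH_GRADIENT,1.,15,param1=80,param2=12,minRadius=int(r*.88),maxRadius=int(r*1.12))
    if C is None: return None
    out=[(onz("wrist",c[:2],z,pose),c) for c in C[0] if np.linalg.norm(c[:2]-e)<40]
    return out[0] if out else None
E
python3 - <<'E'
from h import *
yaw=np.radians(95.6)
g=onz("top",(186.3,234.7),.024); print("c est",g)
arm.movep([g[0],g[1],.20],q(yaw)); print(arm.read_time(),arm.read_joint_positions())
im,pose=wsnap(); r=circ(im,pose,g,.023); print(r)
if r is not None: u=r[1].astype(int); cv2.circle(im,u[:2],u[2],(0,255,0),1)
cv2.imwrite("pics/w1.png",im)
E
```

```text
c est [0.5496 0.3183 0.024 ]
1.875 [-0.7028  0.7088  0.2409  1.5919 -0.2079  0.8656 -0.2813]
(array([0.5499, 0.3232, 0.023 ]), array([326.5, 236.5,  37.8], dtype=float32))
```

View pics/w1.png

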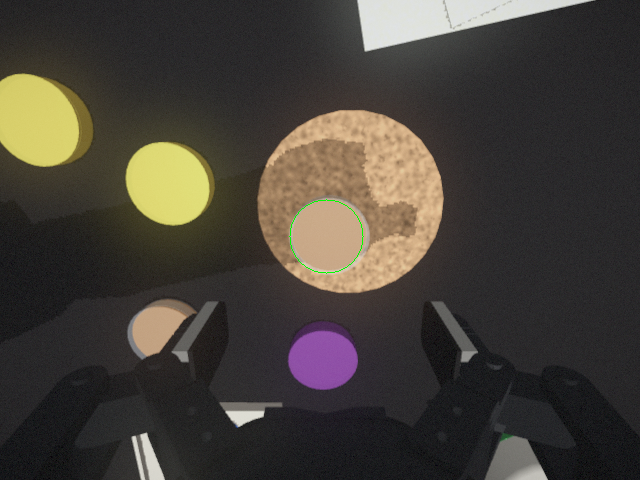

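The wrist view shows dish_c's amber disc at (326,236) on the mat, centred between the fingers. It is about 5 mm off the top-view estimate in y, probably because I assumed the wrong height for the layer. I'll triangulate it from the two views.

```bash
cat >> h.py <<'E'
def tri(r1,r2):
    (o1,d1),(o2,d2)=r1,r2
    s=np.linalg.lstsq(np.c_[d1,-d2],o2-o1,rcond=None)[0]; a,b=o1+s[0]*d1,o2+s[1]*d2
    return (a+b)/2,np.linalg.norm(a-b)
E
python3 - <<'E'
from h import *
pose=(np.array(arm.read_tool_pos()),np.array(arm.read_eef_rot()))
print("c tri",tri(ray("top",(186.3,234.7)),ray("wrist",(326.5,236.5),pose)))
im=cv2.imread("pics/w1.png"); h=cv2.cvtColor(im,cv2.COLOR_BGR2HSV)
m=cv2.inRange(h,(18,80,60),(40,255,255)); m[:,:250]=0
# mat outline from wrist: edges of the large cork disc
k=cv2.inRange(h,(5,60,70),(22,255,255)); k[300:]=0; k[:,:255]=0; k=cv2.morphologyEx(k,cv2.MORPH_CLOSE,np.ones((15,15)))
for c in blobs(k,3000):
    e=cv2.fitEllipse(cv2.convexHull(c)); print("mat wrist",e,onz("wrist",e[0],.006,pose))
# white-ish shape of dish outer ring
print(proj("wrist",[.5499,.3200,.006],pose),proj("wrist",[.5499,.3200,.024],pose))
for p in [(371,235),(371,240),(366,225),(364,250),(289,236),(327,197),(327,275)]: print(p,h[p[1],p[0]])
E
```

```text
c tri (array([0.5504, 0.3204, 0.0142]), np.float64(0.00039189812611905846))
mat wrist ((349.82012939453125, 201.10784912109375), (183.585693359375, 188.23135375976562), 54.18014907836914) [0.566  0.3492 0.006 ]
[325.961  234.0342] [326.0804 240.7119]
(371, 235) [ 15 104 154]
(371, 240) [ 15 105 156]
(366, 225) [ 15  41 185]
(364, 250) [ 14  41 169]
(289, 236) [ 60 255 255]
(327, 197) [ 15  63 145]
(327, 275) [ 16  91 194]
```

The ellipse centre of a tilted disc is biased, so from now on I'll project the contour onto its plane and fit the circle there. Grasping dish_c at (0.550, 0.320), then measuring the tray circles with the wrist camera while carrying it.

```bash
cat >> h.py <<'E'
YT=np.radians(95.6)
def planefit(c,z,pose,n="wrist"):
    P=np.array([onz(n,p,z,pose)[:2] for p in c.reshape(-1,2)]); A=np.c_[2*P,np.ones(len(P))]
    s=np.linalg.lstsq(A,(P**2).sum(1),rcond=None)[0]; return s[:2],np.sqrt(s[2]+s[:2]@s[:2])
def grab(X,zb,yaw,up=.13):
    arm.line_to([X[0],X[1],zb+.074],.15,q(yaw)); arm.move_gripper(0.5,30)
    print("grip",arm.read_opening(),arm.read_finger_force()); arm.line_to([X[0],X[1],zb+up],.2)
E
python3 - <<'E'
from h import *
arm.pause(.05)
im=cv2.imread("pics/w1.png"); pose=(np.array(arm.read_tool_pos()),np.array(arm.read_eef_rot()))
h=cv2.cvtColor(im,cv2.COLOR_BGR2HSV)
k=cv2.inRange(h,(5,60,70),(22,255,255)); k[300:]=0; k[:,:255]=0; k=cv2.morphologyEx(k,cv2.MORPH_CLOSE,np.ones((15,15)))
for c in blobs(k,3000): print("mat",planefit(cv2.convexHull(c),.006,pose))
grab([.5503,.320],.006,YT)
t=np.array([.4603,.0046])
arm.movep([t[0],t[1]+.04,.30],q(YT)); 
im,pose=wsnap(); cv2.imwrite("pics/w2.png",im); np.save("w2.npy",np.r_[pose[0],pose[1]])
h=cv2.cvtColor(im,cv2.COLOR_BGR2HSV); b=cv2.inRange(h,(95,70,60),(125,255,255))
for c in blobs(b,1000): print("ring",c.reshape(-1,2).mean(0),planefit(c,.005,pose))
print(arm.read_time(),arm.read_opening(),arm.read_tool_pos())
E
```

```text
mat (array([0.5668, 0.3425]), np.float64(0.07494651969839468))
grip 0.7074543021661133 32.516990303993225
ring [280.4192 384.5885] (array([ 0.426, -0.198]), np.float64(0.036539326846301366))
ring [321.9521 167.9787] (array([0.4538, 0.0872]), np.float64(0.03481956562686564))
5.0167 0.7098245700982394 [0.4607 0.0462 0.2992]
```

View pics/w2.png

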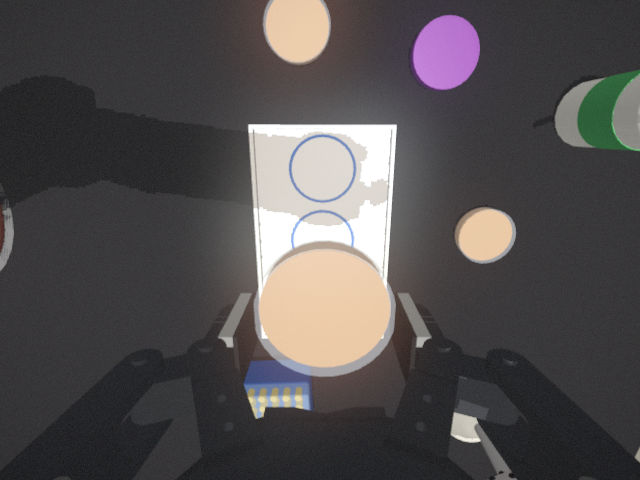

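Dish_c is held between the pads (opening 0.71). circle2's ring shows at (322,168), and the fit gives (0.4538, 0.0872), with the top view about 3 mm lower in y. I'll average the two views, measure where the dish sits in the grip, and place it on circle2.

```bash
cat >> h.py <<'E'
TR=np.array([.4608,.0060]); YA=np.radians(5.6); TY=np.array([-np.sin(YA),np.cos(YA)])
CI=[TR-.08*TY,TR,TR+.08*TY]; MAT=np.array([.566,.3408])
def held(im,pose):
    "offset of the held dish's centre from the tool axis, in tool x,y"
    h=cv2.cvtColor(im,cv2.COLOR_BGR2HSV); m=cv2.inRange(h,(5,40,120),(25,255,255)); m[:235]=0
    c=max(blobs(m,2000),key=cv2.contourArea); R=Ro.from_quat(pose[1]).as_matrix()
    for d in (.058,.064):
        f,r=planefit(cv2.convexHull(c),pose[0][2]-d,pose); o=(R.T@np.r_[f-pose[0][:2],0])[:2]; print("held",d,o,r)
    return o
def put(i,off,yaw=YT):
    "off: held offset in tool axes"
    p=CI[i]-Ro.from_euler('z',yaw).as_matrix()[:2,:2]@np.array([off[0],-off[1]])
    arm.movep([*p,.13],q(yaw)); arm.line_to([*p,.0795],.12); arm.pause(.15); arm.move_gripper(.85); arm.line_to([*p,.16],.25)
    print("put",p,arm.read_time())
E
python3 - <<'E'
from h import *
im=cv2.imread("pics/w2.png"); a=np.load("w2.npy"); o=held(im,(a[:3],a[3:])); print(CI)
E
```

```text
held 0.058 [ 0.005  -0.0002] 0.028137597819056198
held 0.064 [ 0.0016 -0.0002] 0.029459300253543347
[array([ 0.4686, -0.0736]), array([0.4608, 0.006 ]), array([0.453 , 0.0856])]
```

```bash
cat >> h.py <<'E'
def look(g,yaw,z=.009):
    "hover, find the amber dish on the bench nearest to g with the wrist camera; mean with top estimate g"
    arm.movep([g[0],g[1],.19],q(yaw)); im,pose=wsnap()
    h=cv2.cvtColor(im,cv2.COLOR_BGR2HSV); m=cv2.inRange(h,(5,60,100),(20,255,255))
    F=[planefit(cv2.convexHull(c),z,pose) for c in blobs(m,800)]
    f=min(F,key=lambda f:np.linalg.norm(f[0]-g[:2])); print("top",g,"wrist",f)
    return (f[0]+g[:2])/2
E
python3 - <<'E'
from h import *
put(2,(.001,0))
g=onz("top",(228.35,290.15),.009)
arm.move_gripper(1.0)
p=look(g,YT); print(p)
assert np.linalg.norm(p-g[:2])<.006
grab(p,0,YT)
arm.movep([TR[0],TR[1]-.03,.25],q(YT))
im,pose=wsnap(); cv2.imwrite("pics/w3.png",im); held(im,pose)
h=cv2.cvtColor(im,cv2.COLOR_BGR2HSV); m=cv2.inRange(h,(5,60,100),(20,255,255)); m[260:]=0
for c in blobs(m,500): print("dishes",c.reshape(-1,2).mean(0),planefit(cv2.convexHull(c),.014,pose))
print(arm.read_time(),arm.read_opening())
E
```

```text
put [0.4531 0.0846] 7.2167
top [0.4173 0.2122 0.009 ] wrist (array([0.4182, 0.2135]), np.float64(0.029334193911269502))
[0.4178 0.2129]
grip 0.7060497462896481 31.549764275550842
held 0.058 [ 0.0058 -0.0001] 0.029128113112502838
held 0.064 [ 0.0024 -0.0002] 0.030495542013076016
dishes [525.0769 177.1584] (array([0.6381, 0.0345]), np.float64(0.030400958778431544))
dishes [329.5961  91.9015] (array([0.4531, 0.0877]), np.float64(0.028711067322687706))
10.9667 0.7069042124955782
```

View pics/w3.png

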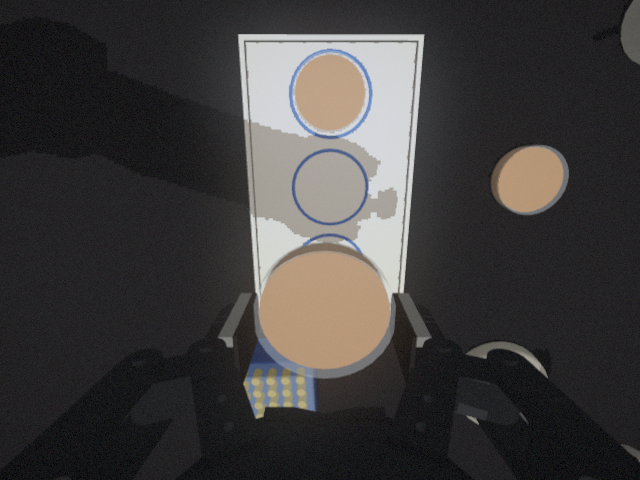

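Dish_c now sits concentric in its ring: amber at (330,92), ring at (330,93). Dish_b goes to circle1, then dish_a to circle0.

```bash
python3 - <<'E'
from h import *
put(1,(.0015,0))
g=onz("top",(304.98,202.02),.009); Y=np.radians(175)
arm.move_gripper(1.0)
p=look(g,Y); print(p)
assert np.linalg.norm(p-g[:2])<.006
grab(p,0,Y,.16)
arm.movep([*(CI[0]-.03*TY),.25],q(YT))
im,pose=wsnap(); cv2.imwrite("pics/w4.png",im); held(im,pose)
h=cv2.cvtColor(im,cv2.COLOR_BGR2HSV); m=cv2.inRange(h,(5,60,100),(20,255,255)); m[260:]=0
for c in blobs(m,500): print("dishes",c.reshape(-1,2).mean(0),planefit(cv2.convexHull(c),.014,pose))
b=cv2.inRange(h,(95,70,60),(125,255,255))
for c in blobs(b,1000): print("ring",c.reshape(-1,2).mean(0),planefit(cv2.convexHull(c),.005,pose))
print(arm.read_time(),arm.read_opening())
E
```

```text
put [0.4609 0.0045] 13.0
top [0.6401 0.0305 0.009 ] wrist (array([0.6423, 0.034 ]), np.float64(0.02938001666066961))
[0.6412 0.0323]
grip 0.7105468675793604 32.52833962440491
held 0.058 [ 0.0052 -0.0003] 0.029119146946285576
held 0.064 [ 0.0018 -0.0004] 0.030486788166409044
dishes [324.604   92.1188] (array([0.4611, 0.0067]), np.float64(0.028671905936878822))
dishes [325.1679   6.9008] (array([0.4531, 0.0881]), np.float64(0.02855542599189753))
ring [325.2723 185.2582] (array([ 0.4697, -0.0722]), np.float64(0.03544826410447366))
ring [325.5  92. ] (array([0.4618, 0.0075]), np.float64(0.035583291853147604))
17.1 0.708382097487309
```

```bash
python3 - <<'E'
from h import *
put(0,(.001,0))
a,b=onz("top",(467,235),.25),onz("top",(489,209),.25); k=(a+b)/2; d=b-a; yk=np.arctan2(d[1],d[0])
print("bar",a,b,np.linalg.norm(d),"mid",k,np.degrees(yk), "stand",onz("top",(461,232),.08), "goal yaw",np.degrees(np.arctan2(*(TR-MAT)[::-1])))
p=arm.read_tool_pos(); arm.line_to([p[0],p[1],.32],.3); arm.move_gripper(.5)
arm.movep([k[0],k[1],.40],q(yk+np.pi))
im,pose=wsnap(); cv2.imwrite("pics/w5.png",im); np.save("w5.npy",np.r_[pose[0],pose[1]])
print(arm.read_time(),pose)
E
```

```text
put [ 0.4687 -0.0746] 19.1333
bar [ 0.5397 -0.3124  0.25  ] [ 0.5954 -0.3583  0.25  ] 0.07210763497128171 mid [ 0.5675 -0.3354  0.25  ] -39.50910676818887 stand [ 0.5662 -0.3404  0.08  ] goal yaw -107.44362835248319
21.3833 (array([ 0.5679, -0.3338,  0.3995]), array([ 0.3373,  0.9414,  0.0009, -0.0005]))
```

View pics/w5.png

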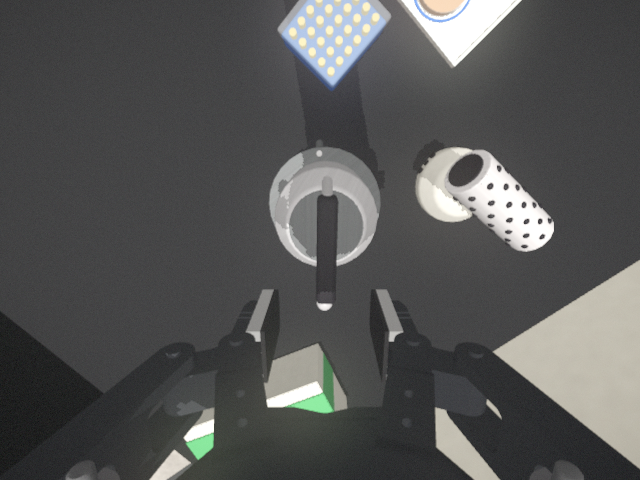

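The bar runs from about (328,193) to (325,295), with the spout tip behind its far end at (325,306). Its axis is almost aligned with the tool. I'll fit the axis and ends, and triangulate with the top view.

```bash
python3 - <<'E'
from h import *
im=cv2.imread("pics/w5.png"); a=np.load("w5.npy"); pose=(a[:3],a[3:])
v=cv2.cvtColor(im,cv2.COLOR_BGR2GRAY)
for r in (200,230,260,280,290,298): print(r,v[r,308:346:2])
print("col",v[180:312:3,326])
for r in (205,230,255,280):
    e=np.where(v[r,310:345]<42)[0]+310; print(r,e.min(),e.max())
E
```

```text
200 [122 122 122 124 115  59  61  63  64  64  58  63  63  63  59 115 127 122
 124]
230 [121 122 122 119 106  60  64  67  68  68  66  65  68  61  62 120 122 120
 120]
260 [207 219 222 213 143  58  59  62  59  62  63  60  63  60 151 216 227 214
 195]
280 [76 76 79 76 61 53 60 58 56 61 62 63 55 52 68 72 74 76 73]
290 [74 73 76 74 55 49 56 53 57 49 60 58 56 58 71 75 75 70 76]
298 [75 73 73 75 64 71 78 76 75 74 75 76 68 61 72 73 73 73 72]
col [154 152 154 154 156 143  59  61  66  68  67  70  68  67  65  66  65  67
  63  70  63  63  64  64  64  63  62  61  63  60  59  58  59  56  59  54
  58  71  80  77  77 149 245 219]Traceback (most recent call last):
  File "<stdin>", line 7, in <module>
    return umr_minimum(a, axis, None, out, keepdims, initial, where)
ValueError: zero-size array to reduction operation minimum which has no identity
```

```bash
python3 - <<'E'
from h import *
a=np.load("w5.npy"); pose=(a[:3],a[3:])
z=.254
n,f=onz("wrist",(327.3,196.5),z,pose),onz("wrist",(325.5,291),z,pose); d=f-n
print("bar",n,f,np.linalg.norm(d[:2]),"mid",(n+f)/2,np.degrees(np.arctan2(d[1],d[0])))
print("width",np.linalg.norm(onz("wrist",(316.5,230),z,pose)-onz("wrist",(337.5,230),z,pose)))
# spout tip: far end of the tube, both views, vs. given z
s=tri(ray("wrist",(324.5,302),pose),ray("top",(493,200))); print("spout tip",s, onz("wrist",(324.5,302),.176,pose))
# stand plate and kettle top ring in wrist
im=cv2.imread("pics/w5.png"); g=cv2.medianBlur(cv2.cvtColor(im,cv2.COLOR_BGR2GRAY),5)
_,m=cv2.threshold(g,100,255,0); m[:140]=0;m[320:]=0;m[:,:262]=0;m[:,386:]=0
m=cv2.morphologyEx(m,cv2.MORPH_CLOSE,np.ones((25,25)))
t=cv2.imread("pics/top0.png"); 
bars=(np.array(onz("top",(467,235),z))+onz("top",(489,209),z))/2; print("top mid",bars)
E
```

```text
bar [ 0.5391 -0.3071  0.254 ] [ 0.5906 -0.3508  0.254 ] 0.06751625737218385 mid [ 0.5649 -0.329   0.254 ] -40.339996028249914
width 0.014030466794043003
spout tip (array([ 0.6271, -0.3843,  0.1806]), np.float64(0.0050916649417030255)) [ 0.6292 -0.3833  0.176 ]
top mid [ 0.567  -0.3343  0.254 ]
```

```bash
python3 - <<'E'
from h import *
k=np.array([.5672,-.3328]); y=np.radians(-40.2)+np.pi
arm.line_to([*k,.34],.15,q(y)); arm.pause(.1)
f0=np.array(arm.read_ft_force())
arm.line_to([*k,.300],.08); print("ft before",f0,arm.read_ft_force())
arm.move_gripper(0.0,80); arm.pause(.2)
print("grip",arm.read_opening(),arm.read_finger_force(),arm.read_ft_force(),arm.read_wrist_torque())
arm.line_to([*k,.330],.04); arm.pause(.2)
print("lifted",arm.read_opening(),arm.read_ft_force(),arm.read_wrist_torque(),arm.read_time())
cv2.imwrite("pics/s6.png",cv2.resize(snapshot("side")[230:410,290:470],None,fx=3,fy=3)); im,p=wsnap(); cv2.imwrite("pics/w6.png",im)
E
```

```text
ft before [0.9294 0.0323 0.2754] [ 0.2013 -0.3035 -0.4133]
grip 0.14622734070621995 79.36229467391968 [1.2076 1.8176 3.3979] [ 0.2741 -0.2355 -0.0656]
lifted 0.14805299671021785 [-0.2497  0.0613 -5.2724] [-0.0012  0.0646 -0.0319] 24.3583
```

View pics/s6.png

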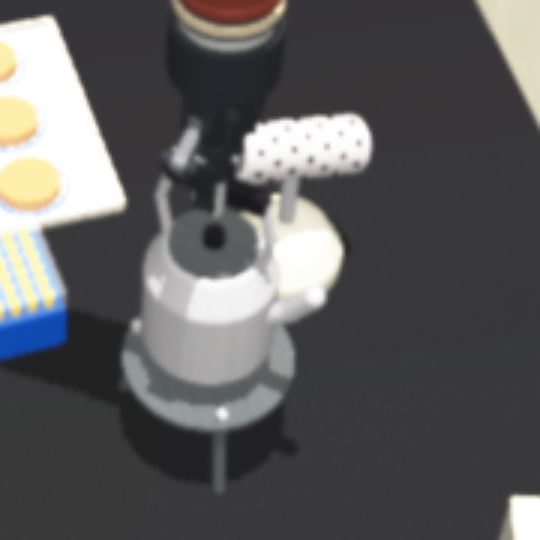

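The kettle is off the stand and hanging upright: the side view shows a vertical body clear of the pins, and the force reads about 5.3 N. I'll carry it low and near the robot, away from the steriliser, to above the mat.

```bash
python3 - <<'E'
from h import *
k=np.array([.5672,-.3328]); y=np.radians(-40.2)+np.pi
g=np.arctan2(*(TR-MAT)[::-1]); 
arm.line_to([*k,.375],.10)
arm.line_to([.47,-.20,.375],.14)
arm.line_to([.47,.08,.375],.16,q((y+g+np.pi)/2))
arm.line_to([*MAT,.375],.14,q(g+np.pi)); arm.line_to([*MAT,.250],.12); arm.pause(.3)
print(arm.read_ft_force(),arm.read_wrist_torque(),arm.read_time(),arm.read_tool_pos(),arm.read_opening())
s=snapshot("top"); t=snapshot("side"); im,p=wsnap(); cv2.imwrite("pics/t7.png",s); cv2.imwrite("pics/s7.png",t);cv2.imwrite("pics/w7.png",im); np.save("w7.npy",np.r_[p[0],p[1]])
A=cv2.resize(s[150:330,100:280],(390,390)); B=cv2.resize(t[80:260,230:410],(390,390)); cv2.imwrite("pics/c7.png",np.hstack([A,B]))
E
```

```text
[ 0.0833  0.5197 -6.2607] [ 0.0198 -0.037   0.0455] 31.9083 [0.5661 0.3409 0.2505] 0.1468555812232193
```

View pics/c7.png

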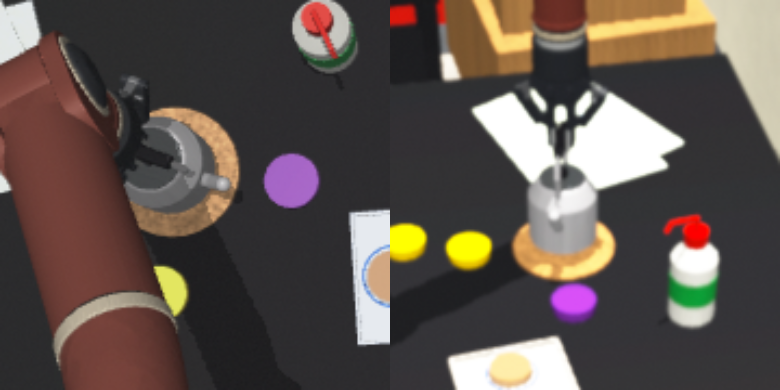

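View pics/w7.png

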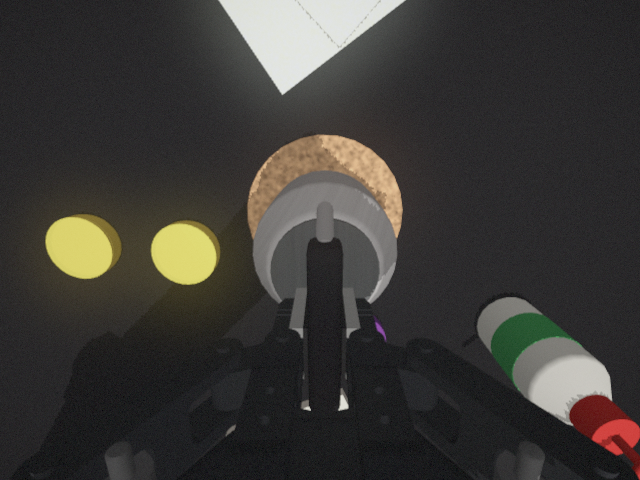

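The kettle hangs upright above the cork with its spout toward the tray. In the wrist view the body spans u 253–397, its near foot edge is at v≈171, and the bar's near end is at (325,238). I'll check the grip offset from these.

```bash
python3 - <<'E'
from h import *
a=np.load("w7.npy"); pose=(a[:3],a[3:]); R=Ro.from_quat(pose[1]).as_matrix()
tl=lambda uv,z:(R.T@(onz("wrist",uv,z,pose)-pose[0]))[:2]
zb=pose[0][2]-.219
print("foot edge",tl((325,171),zb),"knuckle bar end",tl((325,238),zb+.174))
print("bar end w5 style",tl((325,238),zb+.165))
im=cv2.imread("pics/w7.png"); h=cv2.cvtColor(im,cv2.COLOR_BGR2HSV); g=cv2.cvtColor(im,cv2.COLOR_BGR2GRAY)
print(h[160:180:2,325,:].tolist())
k=cv2.inRange(h,(5,60,70),(22,255,255)); k[240:]=0
c=cv2.convexHull(max(blobs(k,1000),key=cv2.contourArea)); c=c[c[:,0,1]<215]
f=planefit(c,.006,pose); print("mat",f,"tool",(R.T@np.r_[f[0]-pose[0][:2],0])[:2])
# axis of tool vs tray: spout heading check
print("yaw of tool x",np.degrees(np.arctan2(R[1,0],R[0,0]))-180)
E
```

```text
foot edge [0.0473 0.0004] knuckle bar end [0.0422 0.    ]
bar end w5 style [0.0394 0.    ]
[[15, 104, 147], [16, 99, 152], [16, 102, 150], [14, 106, 151], [15, 100, 166], [15, 64, 131], [20, 14, 106], [12, 12, 105], [13, 17, 105], [9, 17, 104]]
mat (array([0.5668, 0.3434]), np.float64(0.07481323475299144)) tool [ 0.0027 -0.0001]
yaw of tool x -107.44526878108638
```

```bash
python3 - <<'E'
from h import *
P=MAT+.0025*np.array([.3,.954])
arm.line_to([*P,.234],.06); arm.pause(.2); f0=np.array(arm.read_ft_force())[2]
z=.234
while z>.219:
    z-=.001; arm.line_to([*P,z],.02); f=np.array(arm.read_ft_force())[2]
    if f-f0>2.5: break
print("touch",z,f0,f,arm.read_tool_pos())
arm.pause(.2); print(arm.read_ft_force())
arm.move_gripper(.35,20); arm.pause(.2); arm.line_to([*P,.32],.1); arm.line_to([.43,.36,.40],.25)
print(arm.read_time())
arm.movep([.35,.50,.40],q(np.radians(145)))
s=snapshot("top"); t=snapshot("side"); cv2.imwrite("pics/t8.png",s); cv2.imwrite("pics/s8.png",t)
A=cv2.resize(s[140:330,100:430],(780,450),interpolation=cv2.INTER_CUBIC); cv2.imwrite("pics/c8.png",A); print(arm.read_time())
E
```

```text
touch 0.226 -6.379712666730928 -1.5704278448497413 [0.567  0.3432 0.2268]
[-1.2053 -0.8356  0.5513]
37.2583
38.2
```

View pics/c8.png

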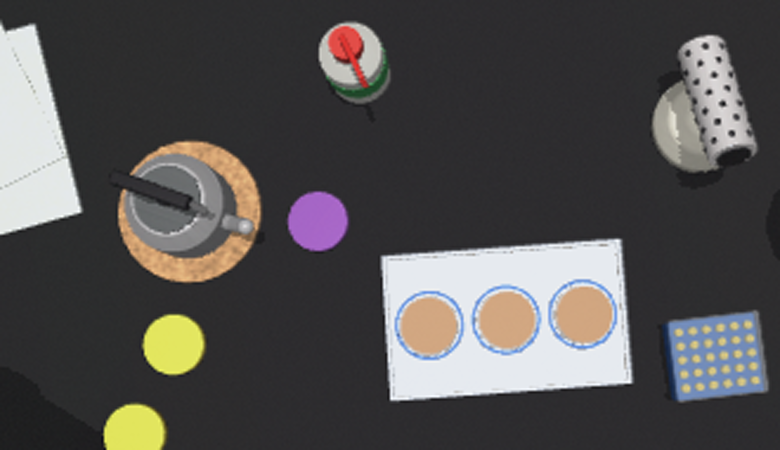

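The top view shows the dishes concentric in their rings and the kettle upright on the mat: bar centre about (152,190), spout tip about (246,227). The bystanders look unmoved. Checking the kettle's position and heading numerically.

```bash
python3 - <<'E'
from h import *
f=lambda p,z:onz("top",(100+p[0]/2.364,140+p[1]/2.368),z)[:2]
tip=f((246,227),.106); b1,b2=f((111,178),.178),f((191,202),.178)
d=b2-b1; print("tip",tip,"bar",b1,b2,np.linalg.norm(d),"mid",(b1+b2)/2,"yaw",np.degrees(np.arctan2(d[1],d[0])))
c=(b1+b2)/2; d=tip-c; print("mid->tip",np.linalg.norm(d),np.degrees(np.arctan2(d[1],d[0])))
# top-camera-only: mat and tray centres, and bearing
m=np.array([.5653,.3392]); print("mat",m,"bearing",np.degrees(np.arctan2(*(np.array([.4603,.0046])-c)[::-1])))
s0,s1=[cv2.cvtColor(cv2.imread(f"pics/{n}.png"),cv2.COLOR_BGR2GRAY).astype(int) for n in("top0","t8")]
D=abs(s1-s0)
for n,(u0,u1,v0,v1) in dict(bottle=(233,268,145,190),ster=(372,422,150,215),box=(380,428,268,312)).items(): print(n,(D[v0:v1,u0:u1]>30).sum())
# mat outline and lower body edge in t8
E
```

```text
tip [0.5393 0.2593] bar [0.5745 0.3733] [0.5539 0.2979] 0.0781805407088318 mid [0.5642 0.3356] yaw -105.26642259412826
mid->tip 0.08022359748369269 -108.04857525354045
mat [0.5653 0.3392] bearing -107.42412307204692
bottle 0
ster 0
box 0
```

```bash
python3 -c "
from station import ticket,arm
print(ticket.finish_job())"
```

```text
the job is handed in; nothing more can be done
None
```

I handed the job in at about 38 s: all three dishes sit centred on their circles, and the kettle is upright within about 4 mm of the mat's centre, its spout aimed at the tray's middle to within about 2°; the wash bottle, steriliser and tip box were not moved.

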